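Tip the hook tray to settle the roof hooks against its stop wall

TASK

Lay the loose steel hook from the bench into the empty middle lane of the tipping tray, its bend towards the tray's high end wall like the two hooks already there. Then tip the tray, high wall downwards, to about 35 degrees and hold it there for a second so that all three hooks slide home against the high wall. Bring the tray back level and let go of everything, leaving the other things on the bench where they are.

Things in the scene. Friction and masses are not known exactly. Their poses are not given: they have to be found in the camera images.
- tray (a joint): Tilt of the tin tray about its hinge, rad: 0 level, positive = high-walled end down, 0.61 = 35 degrees; turns from -0.5 to 0.95. At level and at 35 degrees its side pointers cover the upper and lower brass stud on the round maple dials. The hinge is stiff (0.9 N m): the tray stays where it is left and is tipped by pressing down (7 to 14 N) with closed fingertips on an end tab.
- tray_mid (a point): Centre of the inner floor, tray axes: x to the high stop wall, z up; hinge along y, 10 mm below it, 120 mm above the bench. Inside 200 x 152 mm: stop wall (x=+100) 30 mm high, other walls 15 mm; two dividers 4 mm thick, 12 mm high at y=+-26 make three 48 mm lanes along x, centred at y=-52, 0, +52 mm. Cheeks of the fixed stand (y=+-89 to 99 mm) are 132 mm high; dials on their outsides 170 mm.
- tab_high (a point): Middle of the upper face of the flat press tab (45 mm long, 90 mm wide, 4 mm thick) folded outwards from the top of the high stop wall; at x = +128, y = 0, z = +30 mm in tray_mid's axes. Pressing it down tips the tray in the positive sense.
- tab_low (a point): Middle of the upper face of the like tab at the low-walled end; at x = -128, y = 0, z = +15 mm in tray_mid's axes. Pressing it down brings a tipped tray back towards level.
- hook_a: Loose stainless strap hook on the bench, 0.2 kg: flat bar 24 mm wide, 5 mm thick, bent to a C. Shank 130 mm along x, riser at its +x end (the bend), arm 75 mm long back over the shank, top face 45 mm above the shank's underside, with a 10 mm downturned lip. Origin: centre of the shank's underside, z up. Centre of mass under the arm at x = 18 mm; grip the arm there across its 24 mm (y).
- hook_a_bend (a point): Foot of hook_a's bend, outer face (x = 65 mm, z = 0 in its axes).
- hook_b: The like hook lying in the tray's lane at y = +52 mm, bend towards the stop wall but not yet against it; origin as for hook_a.
- hook_c: The like hook lying in the tray's lane at y = -52 mm; origin as for hook_a.
- slate: Bystander: chalky green slate tile 160 x 250 x 7 mm lying flat, origin under its centre.
- trysquare: Bystander: steel try square lying flat, stock 19 x 115 x 16 mm at the origin along y, blade 150 mm long to +x.
- mallet: Bystander: rubber mallet lying on the bench; head 64 mm across and 95 mm long along y at the origin, handle 230 mm to -x, at most 64 mm high.
- hookjar: Bystander: tin hook jar standing upright, 90 mm across, 105 mm high, three smaller hooks sticking out to 137 mm; origin under its centre.
- rivettin: Bystander: closed round tin 79 mm across, 60 mm high, origin under its centre.
- straightedge: Bystander: steel straightedge 30 x 240 x 5 mm lying flat along its y, origin under its centre.

How it is judged (in metres and radians):
On the way, in this order (a step that is already met when the one before it is completed fails the run):
1. The loose hook lies flat in the middle lane (within 16 mm of its centre line), bend towards the high wall, released, with the tray not tipped by more than 10 degrees (y of hook_a in the frame of tray_mid between -0.016 and 0.016 m and z of hook_a in the frame of tray_mid between -0.005 and 0.005 m and x of hook_a_bend in the frame of tray_mid above 0.02 m and angle between the x axis of hook_a and the x axis of tray_mid, either way round below 0.2 rad and angle between the z axis of hook_a and the z axis of tray_mid, either way round below 0.08 rad and contact force between the fingers and hook_a below 0.2 N and linear speed of hook_a below 0.03 m/s and value of joint tray between -0.175 and 0.175 rad), for 0.3 s.
2. The tray is tipped with its high wall down, between 30 and 40 degrees, and kept within those for one second (value of joint tray between 0.524 and 0.698 rad), for 1 s.
At the end, for the whole second after the job is handed in: The tray is level again within 2.5 degrees and at rest; all three hooks lie flat in their own lanes (within 16 mm of its centre line), the outer face of each bend within 7 mm of the high stop wall (hook origins beyond x = +28 mm of tray_mid); the robot touches nothing (value of joint tray between -0.044 and 0.044 rad and velocity of joint tray between -0.02 and 0.02 rad/s and y of hook_a in the frame of tray_mid between -0.016 and 0.016 m and z of hook_a in the frame of tray_mid between -0.005 and 0.005 m and x of each of hook_a, hook_b, hook_c in the frame of tray_mid above 0.028 m and linear speed of each of hook_a, hook_b, hook_c below 0.02 m/s and y of hook_b in the frame of tray_mid between 0.036 and 0.068 m and z of hook_b in the frame of tray_mid between -0.005 and 0.005 m and y of hook_c in the frame of tray_mid between -0.068 and -0.036 m and z of hook_c in the frame of tray_mid between -0.005 and 0.005 m and contact force between the fingers and anything else below 0.2 N).
It fails at once if The tray is tipped steeper than 47 degrees with the high wall down, or more than 12 degrees the other way (value of joint tray above 0.82 rad or value of joint tray below -0.21 rad).
It fails at once if The loose hook is dropped rather than laid down (it falls from more than about 20 mm, faster than 0.6 m/s, out of the fingers) (contact force between the fingers and hook_a below 0.1 N and linear speed of hook_a above 0.6 m/s and value of joint tray below 0.25 rad).
It fails at once if One of the bystanders (slate, try square, mallet, hook jar, round tin, straightedge) is moved more than 20 mm (distance of any of slate, trysquare, mallet, hookjar, rivettin, straightedge from where it was at the start of the episode above 0.02 m).
It also fails if it takes over 54 s, if anything falls off the work surface, if the arm or the gripper's body presses on something with over 40 N, if the wrist force passes 120 N, or if a joint passes its speed limit or range.

ROBOT

A 6-joint arm with a two-finger parallel gripper is mounted at the origin on the work surface. World frame = base frame: x ahead of the robot, y to its left, z up, the work surface at z = 0. Lengths are in mm, angles in rad, forces in N, time in s.
With the tool pointing down it reaches from about 350 to 875 mm from the base axis. Payload 4.2 kg.
Tool frame: the origin (TCP) lies midway between the tips of the shut fingers; the grasp point (between the pads) lies 19 mm behind it; y points along the fingers, x is the direction in which the jaws open and shut, and the axes are right-handed (so a half turn about y gives the same grasp; the last joint's range is limited). The gripper opens to 85 mm and grips with 20 to 120 N. Pads are 22 mm wide; open, the fingers measure 114 mm over their backs; the gripper's body (76 mm by 85 mm) begins 54 mm behind the grasp point. The pads swing forward as they close: fully open they stand 13 mm farther back than shut.
Start: joints at [1.564, 0.385, 0.008, 0, -1.194, -0.259], TCP at [164.144, 603.039, 198.612] pointing down, gripper open.
Joint ranges: [-3.14, 3.14], [-1.21, 2.06], [-1.07, 1.41], [-3.16, 2.05], [-2.99, -0.16], [-3.1, 3.1]. Speed limits (rad/s): [2.79, 2.79, 3.14, 3.14, 3.14, 3.14].

INTERFACE

Orientations are given as a unit quaternion [x, y, z, w].
In Python, from bench import read_state, get_image, job_done gives the robot as it stands.
- The arm moves only by the tool play_rows, never from a script. Its argument "series" is a list of rows, each a list of 7 numbers: the shift along the tool's x, y, z in m, then the turn, a rotation vector about the tool's x, y, z in rad, then the finger opening in m, from 0 to 0.0854. In form: [[x, y, z, wx, wy, wz, claw], ...]. A call has 1 to 10 rows; each row shifts and turns the pose as measured when the row begins, along the tool's axes as they then stand; what a row does not reach is not made up. A row lasts 1/10 s, in which the tool goes at most 50 mm and 8.59 degrees, less where a joint would pass 70% of its speed; a pose out of reach is approached as far as the arm can. A call with a gripper value outside its range is refused whole. The fingers move at their own pace and stop on an object; the grip force is fixed at half the most. Time passes only in rows, so rows that do not move let the fingers close. It gives the time, the measured TCP pose, the force and the opening at its end, in the units of the state.
- read_state(): the state, without advancing time (a new reading comes with each control period).
- get_image(name): name is "scene" or "top" or "wrist"; returns a dict with "color" (400x640x3 uint8, red, green, blue), "intrinsics" (3x3 intrinsics, pixels), "origin" and "orientation" of the camera in the world. Camera axes: x right, y down, z forward; pixel columns grow to the right and rows downward; lengths in mm; the calibration is good to about 2 mm. A picture is of the moment at which its call begins. There is no depth.
- job_done(): hands the job in, once; it reports no verdict.
The state is a dict: "clock": time; "joints": joint angles; "joint_vel": joint speeds; "joint_efforts": joint torques, N m; "position": TCP position; "ee_rot": TCP orientation; "contact_force": force on the tool from outside, world axes, zero at the start; "wrist_torque": the same for the moment, N m; "gripper_width": finger opening in mm.
Only numpy, scipy, OpenCV 4.12 (cv2) and the standard library are available. Lean on these libraries where they do the work, as an engineer would, in place of code of your own. Each camera call takes 0.05 s, during which the arm holds its last target. There are 200 camera calls.

## Working session

There is one attempt and no reset: what is moved stays moved. The work goes in short steps, Python scripts to look and compute and a tool call to move; the robot and the scene stay as the last step left them, time stands still between calls to the robot, and variables do not carry over. Pictures are saved under pics/ and viewed, about 8 in all and at most 12, crops included, and the job is handed in when it is done.

Besides the shell and the picture viewer there is one more tool, called after ">>>" by a JSON object that holds its "op" and its "data". play_rows: Moves the arm, as the interface text tells. Its arguments: {"type":"object","properties":{"series":{"type":"array","items":{"type":"array","items":{"type":"number"}}}},"required":["series"]}

```bash
ls; mkdir -p pics; cat > h.py <<'E'
import numpy as np, cv2
from scipy.spatial.transform import Rotation as R
from bench import read_state, get_image, job_done
def snap(n,f):
    d=get_image(n); cv2.imwrite('pics/'+f,cv2.cvtColor(d['color'],cv2.COLOR_RGB2BGR)); np.save('pics/'+f[:-4]+'.npy',d,allow_pickle=True); return d
def load(f): return np.load('pics/'+f+'.npy',allow_pickle=True).item()
def rot(d):
    o=np.array(d['orientation'],float); return o if o.shape==(3,3) else R.from_quat(o).as_matrix()
def ray(d,uv,z):
    K=np.array(d['intrinsics']); r=rot(d)@np.linalg.inv(K)@[*uv,1]; o=np.array(d['origin']); return o+r*(z-o[2])/r[2]
def proj(d,p):
    q=rot(d).T@(np.array(p)-d['origin']); q=np.array(d['intrinsics'])@q; return q[:2]/q[2]
E
python3 - <<'E'
from h import *
for n in ['scene','top','wrist']:
    d=snap(n,n+'0.png'); print(n,d['origin'],d['orientation'],np.array(d['intrinsics']).tolist())
print(read_state())
E
```

```text
pics
scene [ 922.47476874  612.44392585 1100.2554055 ] [ 0.25469699  0.91467985 -0.30398417 -0.07799902] [[472.1989537046045, 0.0, 326.57872192193474], [0.0, 472.1989537046045, 199.87048481027858], [0.0, 0.0, 1.0]]
top [ 311.20463647  -20.90345992 1381.08112388] [ 0.73332816 -0.67228246  0.06627638 -0.07663908] [[431.13866058894746, 0.0, 310.3677579735673], [0.0, 431.13866058894746, 197.46021877312995], [0.0, 0.0, 1.0]]
wrist [237.38791107 581.9766402  373.13038547] [-0.60009265  0.78544937  0.11947505 -0.09318697] [[293.86158391738786, 0.0, 319.25561671654737], [0.0, 293.86158391738786, 198.82686606864624], [0.0, 0.0, 1.0]]
{'clock': 0.15, 'joints': array([ 1.56357525e+00,  3.85384683e-01,  6.92052829e-03, -3.48021926e-04,
       -1.19399470e+00, -2.58581973e-01]), 'joint_vel': array([-0.00057848, -0.00269636,  0.00441604,  0.00227607, -0.00018594,
       -0.00062013]), 'joint_efforts': array([-1.39482781e-04, -3.92678869e+01,  1.88583916e+01,  4.18858632e+00,
       -3.38214355e-03, -1.01671130e-06]), 'position': array([164.04848844, 602.56658398, 197.7631168 ]), 'ee_rot': array([ 0.4297499 , -0.5614791 ,  0.56226781, -0.42884864]), 'contact_force': array([-0.46106368,  0.25174192,  0.34823664]), 'wrist_torque': array([0.01088653, 0.01184406, 0.04039756]), 'gripper_width': 85.29233100423258}
```

View pics/top0.png

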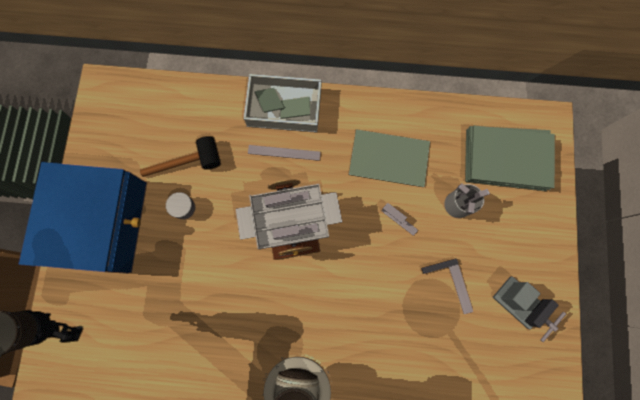

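View pics/scene0.png

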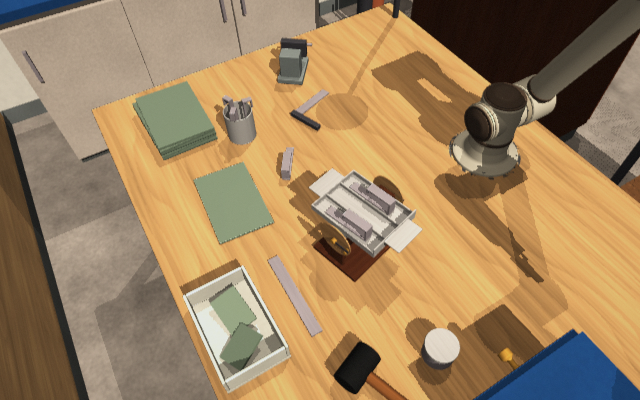

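The overview shows the tray around (290,215) top / (363,212) scene. The loose hook is at (400,219) top / (287,162) scene. Next I'll enlarge both for exact pixels.

```bash
python3 - <<'E'
import cv2,numpy as np
t=cv2.imread('pics/top0.png');s=cv2.imread('pics/scene0.png')
a=cv2.resize(t[170:270,230:430],None,fx=4,fy=4,interpolation=cv2.INTER_CUBIC)[:300]
a=cv2.resize(t[172:264,230:430],(800,368),interpolation=cv2.INTER_CUBIC)
b=cv2.resize(s[140:260,270:430],(640,480),interpolation=cv2.INTER_CUBIC)
cv2.imwrite('pics/ta.png',a);cv2.imwrite('pics/sb.png',b)
E
```

```text
(no output)
```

View pics/ta.png

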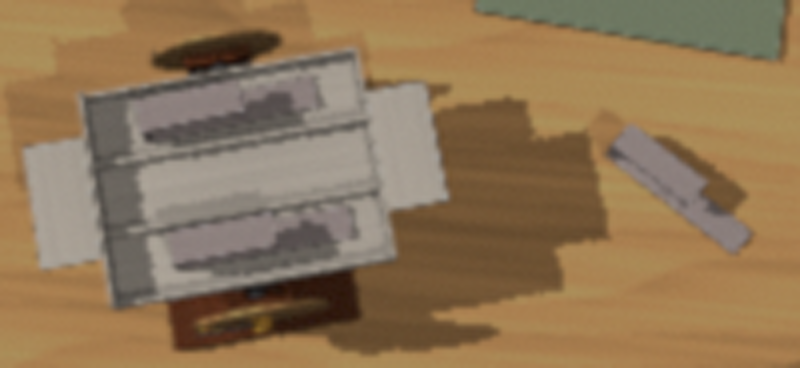

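View pics/sb.png

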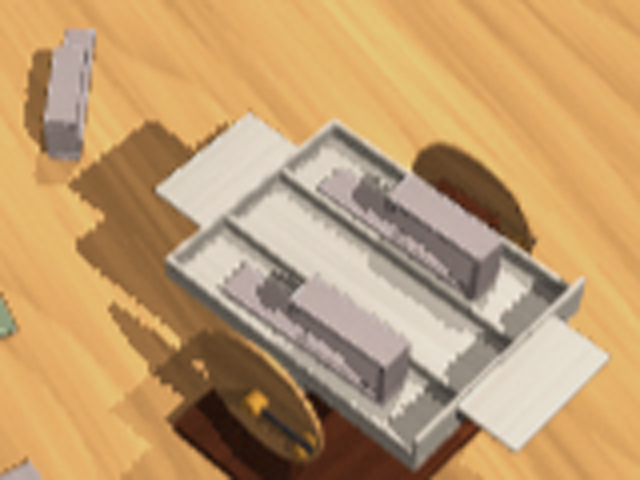

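```bash
python3 - <<'E'
from h import *
t=load('top0');s=load('scene0')
T=lambda u,v,z:ray(t,(230+u/4,172+v/4),z).round(1)[:2]
S=lambda u,v,z:ray(s,(270+u/4,140+v/4),z).round(1)[:2]
print('tray top tabs H,L outer', [T(22,148,150),T(40,270,150)],[T(427,83,135),T(449,200,135)])
print('tray scn tabs H,L outer', [S(607,355,150),S(515,450,150)],[S(250,112,135),S(157,188,135)])
print('low wall inner/outer top corners top',T(358,50,135),T(396,257,135))
print('hook top: bend arm corners',T(630,123,45),T(610,150,45),'end',T(751,232,5),T(737,253,5))
print('hook scn: bend arm corners',S(47,123,45),S(80,124,45),'end',S(67,30,5),S(96,31,5),'foot',S(48,154,0),S(80,159,0))
E
```

```text
tray top tabs H,L outer [array([510.1, 221.9]), array([423.3, 198.2])] [array([586.8, -67.7]), array([501.2, -90.3])]
tray scn tabs H,L outer [array([420.3, 193.7]), array([505.8, 218.2])] [array([496.7, -91.2]), array([581.9, -67.5])]
low wall inner/outer top corners top [607.4 -14.9] [456.3 -55.1]
hook top: bend arm corners [ 588.3 -232.9] [ 565.4 -218.4] end [ 516.1 -340.3] [ 498.3 -329.8]
hook scn: bend arm corners [ 588.9 -225.2] [ 568.7 -211.8] end [ 518.3 -333.6] [ 499.3 -320.7] foot [ 588.1 -233.6] [ 569.9 -216.7]
```

```bash
cat >> h.py <<'E'
def plan(p,yaw,claw,step=45.,n=None,tilt=None):
    "rows to reach TCP p (mm), tool y down, tool x at world yaw (mod pi, nearest)"
    st=read_state(); P=np.array(st['position']); Q=R.from_quat(st['ee_rot'])
    x0=Q.as_matrix()[:,0]; y0=np.arctan2(x0[1],x0[0])
    yaw=y0+(yaw-y0+np.pi/2)%np.pi-np.pi/2
    X=np.array([np.cos(yaw),np.sin(yaw),0]);Y=np.array([0,0,-1.]);G=R.from_matrix(np.c_[X,Y,np.cross(X,Y)])
    w=(Q.inv()*G).as_rotvec(); d=np.array(p)-P
    n=n or int(max(np.ceil(np.linalg.norm(d)/step),np.ceil(np.linalg.norm(w)/.13),1))
    print('at',P.round(1),'yaw',round(np.degrees(y0),1),'->',np.degrees(yaw).round(1),'n',n,'F',np.round(st['contact_force'],1),'grip',round(st['gripper_width'],1),'t',st['clock'],'j6',round(st['joints'][5],2))
    q=Q
    for i in range(n):
        v=q.inv().apply(d/n)/1000; print([*[round(float(a),4) for a in v],*[round(float(a),3) for a in w/n],claw]); q=q*R.from_rotvec(w/n)
E
python3 - <<'E'
from h import *
st=read_state();Q=R.from_quat(st['ee_rot']).as_matrix();print(Q.round(3))
d=load('wrist0');print('cam in tool',(Q.T@(np.array(d['origin'])-st['position'])).round(1),(Q.T@rot(d)).round(2))
plan([553,-261,330],np.radians(57.3+90),0.085)
E
```

```text
[[-0.263 -0.     0.965]
 [-0.965 -0.002 -0.263]
 [ 0.002 -1.     0.   ]]
cam in tool [   0.9 -175.4   76.2] [[ 1.    0.    0.  ]
 [-0.   -0.3   0.95]
 [ 0.   -0.95 -0.3 ]]
at [164.  602.6 197.8] yaw -105.2 -> -32.7 n 22 F [-0.5  0.3  0.3] grip 85.3 t 0.15 j6 -0.26
[0.0332, -0.006, 0.0274, 0.0, -0.058, 0.0, 0.085]
[0.0348, -0.006, 0.0254, 0.0, -0.058, 0.0, 0.085]
[0.0362, -0.006, 0.0234, 0.0, -0.058, 0.0, 0.085]
[0.0374, -0.006, 0.0213, 0.0, -0.058, 0.0, 0.085]
[0.0386, -0.006, 0.0191, 0.0, -0.058, 0.0, 0.085]
[0.0396, -0.006, 0.0168, 0.0, -0.058, 0.0, 0.085]
[0.0405, -0.006, 0.0145, 0.0, -0.058, 0.0, 0.085]
[0.0413, -0.006, 0.0122, 0.0, -0.058, 0.0, 0.085]
[0.0419, -0.006, 0.0098, 0.0, -0.058, 0.0, 0.085]
[0.0424, -0.006, 0.0073, 0.0, -0.058, 0.0, 0.085]
[0.0428, -0.006, 0.0049, 0.0, -0.058, 0.0, 0.085]
[0.043, -0.006, 0.0024, 0.0, -0.058, 0.0, 0.085]
[0.0431, -0.006, -0.0001, 0.0, -0.058, 0.0, 0.085]
[0.043, -0.006, -0.0025, 0.0, -0.058, 0.0, 0.085]
[0.0428, -0.006, -0.005, 0.0, -0.058, 0.0, 0.085]
[0.0424, -0.006, -0.0075, 0.0, -0.058, 0.0, 0.085]
[0.0419, -0.006, -0.0099, 0.0, -0.058, 0.0, 0.085]
[0.0413, -0.006, -0.0123, 0.0, -0.058, 0.0, 0.085]
[0.0405, -0.006, -0.0146, 0.0, -0.058, 0.0, 0.085]
[0.0396, -0.006, -0.0169, 0.0, -0.058, 0.0, 0.085]
[0.0385, -0.006, -0.0192, 0.0, -0.058, 0.0, 0.085]
[0.0374, -0.006, -0.0214, 0.0, -0.058, 0.0, 0.085]
```

>>> {"op": "play_rows", "data": {"series": [[0.033,-0.018,0.027,0,-0.058,0,0.085],[0.035,-0.018,0.025,0,-0.058,0,0.085],[0.036,-0.018,0.023,0,-0.058,0,0.085],[0.037,-0.018,0.021,0,-0.058,0,0.085],[0.039,-0.018,0.019,0,-0.058,0,0.085],[0.04,-0.018,0.017,0,-0.058,0,0.085],[0.041,-0.018,0.014,0,-0.058,0,0.085],[0.041,-0.006,0.012,0,-0.058,0,0.085],[0.042,0,0.01,0,-0.058,0,0.085],[0.042,0,0.007,0,-0.058,0,0.085]]}}

```text
clock: 1.15
position: [346.9, 200.7, 333.3]
ee_rot: [0.582, -0.404, 0.409, -0.576]
contact_force: [0.8, 0.9, -0.7]
gripper_width: 84.9
```

```bash
python3 -c "
from h import *
plan([553,-261,300],np.radians(57.3+90),0.085)"
```

```text
at [346.9 200.7 333.3] yaw -70.1 -> -32.7 n 12 F [ 0.8  0.9 -0.7] grip 84.9 t 1.15 j6 0.98
[0.042, 0.0032, 0.0031, 0.0, -0.054, 0.001, 0.085]
[0.0421, 0.0032, 0.0008, 0.0, -0.054, 0.001, 0.085]
[0.0421, 0.0031, -0.0015, 0.0, -0.054, 0.001, 0.085]
[0.0419, 0.0031, -0.0038, 0.0, -0.054, 0.001, 0.085]
[0.0417, 0.0031, -0.0061, 0.0, -0.054, 0.001, 0.085]
[0.0413, 0.003, -0.0083, 0.0, -0.054, 0.001, 0.085]
[0.0408, 0.003, -0.0106, 0.0, -0.054, 0.001, 0.085]
[0.0401, 0.003, -0.0128, 0.0, -0.054, 0.001, 0.085]
[0.0394, 0.0029, -0.0149, 0.0, -0.054, 0.001, 0.085]
[0.0385, 0.0029, -0.0171, 0.0, -0.054, 0.001, 0.085]
[0.0375, 0.0028, -0.0191, 0.0, -0.054, 0.001, 0.085]
[0.0364, 0.0028, -0.0211, 0.0, -0.054, 0.001, 0.085]
```

>>> {"op": "play_rows", "data": {"series": [[0.042,0,0.003,0,-0.054,0.001,0.085],[0.042,0,0.001,0,-0.054,0.001,0.085],[0.042,0,-0.001,0,-0.054,0.001,0.085],[0.042,0.003,-0.004,0,-0.054,0.001,0.085],[0.042,0.003,-0.006,0,-0.054,0.001,0.085],[0.041,0.003,-0.008,0,-0.054,0.001,0.085],[0.041,0.003,-0.011,0,-0.054,0.001,0.085],[0.04,0.003,-0.013,0,-0.054,0.001,0.085],[0.039,0.006,-0.015,0,-0.054,0.001,0.085],[0.038,0.012,-0.017,0,-0.054,0.001,0.085]]}}

```text
clock: 2.15
position: [524.6, -200.0, 302.8]
ee_rot: [-0.668, 0.229, -0.229, 0.67]
contact_force: [0.9, 0.8, 0.1]
gripper_width: 84.9
```

```bash
python3 -c "
from h import *
plan([553,-261,200],np.radians(57.3+90),0.085)"
```

```text
at [ 524.6 -200.   302.8] yaw -37.8 -> -32.7 n 3 F [0.9 0.8 0.1] grip 84.9 t 2.15 j6 2.56
[0.0199, 0.0343, -0.0103, -0.001, -0.03, 0.0, 0.085]
[0.0196, 0.0343, -0.0109, -0.001, -0.03, 0.0, 0.085]
[0.0193, 0.0343, -0.0114, -0.001, -0.03, 0.0, 0.085]
```

>>> {"op": "play_rows", "data": {"series": [[0,0,0,0,0.149,0,0.085],[0,0,0,0,0.149,0,0.085],[0,0,0,0,0.149,0,0.085],[0,0,0,0,0.149,0,0.085],[0,0,0,0,0.149,0,0.085],[0,0,0,0,0.149,0,0.085],[0,0,0,0,0.149,0,0.085],[0,0,0,0,0.149,0,0.085],[0,0,0,0,0.149,0,0.085],[0,0,0,0,0.149,0,0.085]]}}

```text
clock: 3.15
position: [522.5, -205.5, 292.4]
ee_rot: [-0.336, 0.629, -0.62, 0.328]
contact_force: [-0.3, -0.2, 0.2]
gripper_width: 85.2
```

>>> {"op": "play_rows", "data": {"series": [[0,0,0,0,0.149,0,0.085],[0,0,0,0,0.149,0,0.085],[0,0,0,0,0.149,0,0.085],[0,0,0,0,0.149,0,0.085],[0,0,0,0,0.149,0,0.085],[0,0,0,0,0.149,0,0.085],[0,0,0,0,0.149,0,0.085],[0,0,0,0,0.149,0,0.085],[0,0,0,0,0.149,0,0.085],[0,0,0,0,0.149,0,0.085]]}}

```text
clock: 4.15
position: [520.1, -204.4, 288.0]
ee_rot: [0.174, 0.684, -0.682, -0.192]
contact_force: [0.2, -0.0, 0.4]
gripper_width: 85.0
```

```bash
python3 -c "
from h import *
plan([553,-261,200],np.radians(57.3+90),0.085)"
```

```text
at [ 520.1 -204.4  288. ] yaw 150.0 -> 147.3 n 3 F [ 0.2 -0.   0.4] grip 85.0 t 4.15 j6 -0.43
[-0.0197, 0.0289, 0.0107, -0.002, 0.016, 0.009, 0.085]
[-0.0196, 0.029, 0.0105, -0.002, 0.016, 0.009, 0.085]
[-0.0195, 0.0292, 0.0102, -0.002, 0.016, 0.009, 0.085]
```

>>> {"op": "play_rows", "data": {"series": [[-0.02,0.029,0.0107,-0.002,0.016,0.009,0.085],[-0.02,0.029,0.0105,-0.002,0.016,0.009,0.085],[-0.02,0.029,0.0102,-0.002,0.016,0.009,0.085],[0,0,0,0,0,0,0.085]]}}

```text
clock: 4.55
position: [555.5, -262.6, 198.0]
ee_rot: [0.202, 0.679, -0.677, -0.199]
contact_force: [-0.1, 0.4, -0.1]
gripper_width: 85.1
```

```bash
python3 -c "
from h import *
snap('wrist','w1.png')
plan([553,-261,200],np.radians(57.3+90),0.085)"
```

```text
at [ 556.4 -262.5  200.8] yaw 147.2 -> 147.3 n 1 F [-0.1 -0.3 -0.4] grip 85.1 t 4.6 j6 -0.39
[0.0037, 0.0007, 0.0006, 0.004, -0.002, -0.008, 0.085]
```

View pics/w1.png

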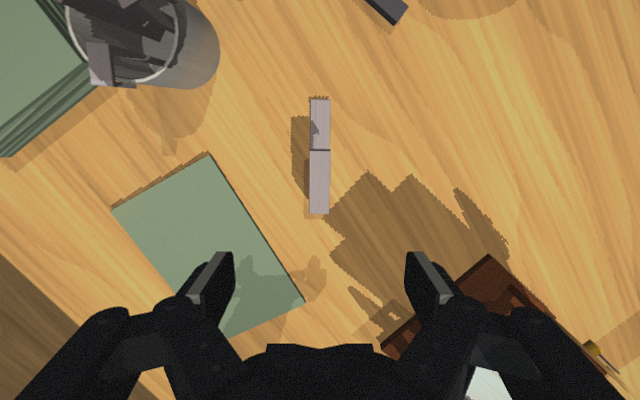

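```bash
python3 -c "
from h import *
d=load('w1')
A=ray(d,(318.5,213.5),45);B=ray(d,(320,150),45);C=ray(d,(320,97),5)
print(A,B,C, np.degrees(np.arctan2(*(A-B)[1::-1])), np.linalg.norm(A-B),np.linalg.norm((A-C)[:2]))
print(ray(d,(309,213),45)-ray(d,(328.5,213),45))
u=(A-C)/np.linalg.norm((A-C)[:2]);print('origin',(A+C)/2,'grasp',(A-47*u))
"
```

```text
[ 580.60784865 -226.2971586    45.        ] [ 538.27097286 -288.60062691   45.        ] [ 507.47815557 -336.39559582    5.        ] 55.80284200208265 75.32684259175954 132.17268207416197
[ 19.49629279 -12.56792844   0.        ]
origin [ 544.04300211 -281.34637721   25.        ] grasp [ 554.60326494 -265.4476583    30.77618332]
```

```bash
python3 -c "
from h import *
plan([554.3,-265.2,21],np.radians(146.2),0.085)"
```

```text
at [ 556.4 -262.5  200.8] yaw 147.2 -> 146.2 n 4 F [-0.1 -0.3 -0.4] grip 85.1 t 4.6 j6 -0.39
[0.0004, 0.0449, 0.001, 0.001, 0.004, -0.002, 0.085]
[0.0003, 0.0449, 0.001, 0.001, 0.004, -0.002, 0.085]
[0.0002, 0.0449, 0.0009, 0.001, 0.004, -0.002, 0.085]
[0.0001, 0.0449, 0.0009, 0.001, 0.004, -0.002, 0.085]
```

>>> {"op": "play_rows", "data": {"series": [[0,0.035,0.001,0.001,0.004,-0.002,0.085],[0,0.04,0.001,0.001,0.004,-0.002,0.085],[0,0.035,0.001,0.001,0.004,-0.002,0.085],[0,0.03,0.001,0.001,0.004,-0.002,0.085],[0,0.02,0,0,0,0,0.085],[0,0.01,0,0,0,0,0.085],[0,0,0,0,0,0,0.085]]}}

```text
clock: 5.3
position: [564.0, -265.8, 39.4]
ee_rot: [-0.211, -0.677, 0.678, 0.195]
contact_force: [0.7, -0.6, 0.1]
gripper_width: 84.3
```

```bash
python3 -c "
from h import *
plan([554.3,-265.2,21],np.radians(146.2),0.085)"
```

```text
at [ 564.  -265.8   39.4] yaw 146.6 -> 146.2 n 1 F [ 0.7 -0.6  0.1] grip 84.3 t 5.3 j6 -0.41
[0.0088, 0.0182, 0.005, 0.005, 0.007, -0.021, 0.085]
```

>>> {"op": "play_rows", "data": {"series": [[0.009,0.009,0.005,0.005,0.007,-0.021,0.085],[0,0.009,0,0,0,0,0.085],[0,0,0,0,0,0,0.085]]}}

```text
clock: 5.6
position: [556.0, -265.2, 24.3]
ee_rot: [0.207, 0.677, -0.676, -0.203]
contact_force: [1.1, -0.5, -0.7]
gripper_width: 85.1
```

```bash
python3 -c "
from h import *
plan([554.3,-265.2,21],np.radians(146.2),0.085)"
```

```text
at [ 556.  -265.2   24.3] yaw 146.3 -> 146.2 n 1 F [ 1.1 -0.5 -0.7] grip 85.1 t 5.6 j6 -0.41
[0.0014, 0.0033, 0.001, 0.002, 0.001, -0.006, 0.085]
```

Good; close the fingers.

>>> {"op": "play_rows", "data": {"series": [[0.001,0.002,0.001,0.002,0.001,-0.006,0.085],[0,0,0,0,0,0,0.02],[0,0,0,0,0,0,0.0],[0,0,0,0,0,0,0.0],[0,0,0,0,0,0,0.0],[0,0,0,0,0,0,0.0],[0,0,0,0,0,0,0.0],[0,0,0,0,0,0,0.0]]}}

```text
clock: 6.4
position: [556.0, -266.1, 24.2]
ee_rot: [0.207, 0.677, -0.676, -0.204]
contact_force: [0.7, 0.1, -0.6]
gripper_width: 0.3
```

>>> {"op": "play_rows", "data": {"series": [[0,-0.015,0,0,0,0,0.0],[0,-0.03,0,0,0,0,0.0],[0,-0.035,0,0,0,0,0.0],[0,-0.035,0,0,0,0,0.0],[0,-0.035,0,0,0,0,0.0],[0,-0.035,0,0,0,0,0.0],[0,-0.035,0,0,0,0,0.0],[0,0,0,0,0,0,0.0]]}}

```text
clock: 7.2
position: [554.0, -266.1, 251.3]
ee_rot: [-0.205, -0.676, 0.677, 0.206]
contact_force: [-0.1, 0.4, 0.1]
gripper_width: 0.0
```

```bash
python3 -c "
from h import *
snap('wrist','w2.png')
plan([500,70,260],np.radians(195),0.0)"
```

```text
at [ 552.7 -265.3  248.4] yaw 146.2 -> 195.0 n 8 F [-1.2 -0.  -0.3] grip -0.3 t 7.25 j6 -0.41
[0.0288, -0.0013, -0.0311, 0.0, -0.107, 0.001, 0.0]
[0.0254, -0.0013, -0.034, 0.0, -0.107, 0.001, 0.0]
[0.0216, -0.0014, -0.0365, 0.0, -0.107, 0.001, 0.0]
[0.0176, -0.0014, -0.0386, 0.0, -0.107, 0.001, 0.0]
[0.0134, -0.0014, -0.0403, 0.0, -0.107, 0.001, 0.0]
[0.009, -0.0014, -0.0415, 0.0, -0.107, 0.001, 0.0]
[0.0045, -0.0014, -0.0422, 0.0, -0.107, 0.001, 0.0]
[0.0, -0.0014, -0.0424, 0.0, -0.107, 0.001, 0.0]
```

View pics/w2.png

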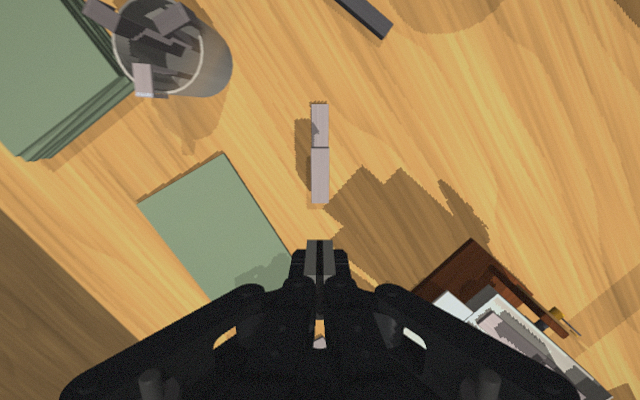

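The fingers closed on nothing. The hook is still lying at u≈320, v 102–204. I'll check where it really is now.

```bash
python3 -c "
from h import *
d=load('w2');st=read_state();print(d['origin'],st['position'])
Q=R.from_quat(st['ee_rot']).as_matrix();print('cam in tool',(Q.T@(np.array(d['origin'])-st['position'])).round(1));print(proj(d,st['position']))
A=ray(d,(320,205),45);B=ray(d,(320,147),45);C=ray(d,(319.5,101.5),5)
print(A,B,C, np.linalg.norm(A-B),np.linalg.norm((A-C)[:2]))
d1=load('w1')
t=snap('top','t2.png');s=snap('scene','s2.png')
for n,dd in(('top0',t),('scene0',s)):
  d0=load(n);df=np.abs(d0['color'].astype(int)-dd['color']).max(2);
  for p in ([554,-265,42],):
    u,v=proj(dd,p).round().astype(int);print(n,u,v,df[v-15:v+15,u-15:u+15].max())
a=cv2.cvtColor(t['color'],cv2.COLOR_RGB2BGR);a=a[160:260,330:450];b=cv2.cvtColor(s['color'],cv2.COLOR_RGB2BGR)[120:220,240:360]
cv2.imwrite('pics/c2.png',cv2.resize(np.vstack([np.hstack([a,b])]),(0,0),fx=3.3,fy=3.3,interpolation=cv2.INTER_CUBIC))
"
```

```text
[ 511.37070926 -330.27389642  426.89137158] [ 552.74778937 -265.25628983  248.37431759]
cam in tool [  -0.7 -178.4   77.3]
[321.52276851 230.15079444]
[ 580.93512105 -223.40086148   45.        ] [ 537.11124018 -288.97765445   45.        ] [ 506.16212909 -336.22459493    5.        ] 78.872354539999 135.3521154458038
top0 397 214 158
scene0 286 158 6
```

View pics/c2.png

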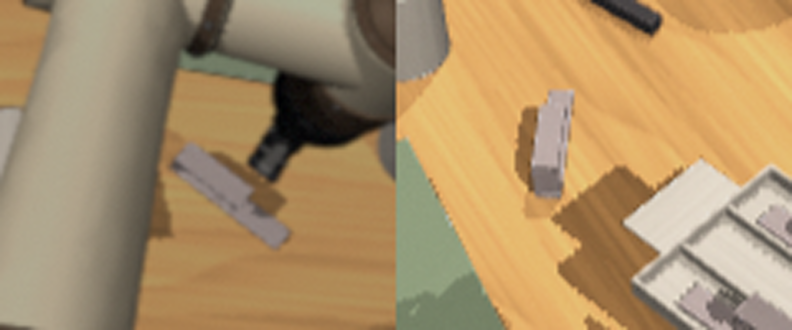

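The scene view shows the hook hasn't moved (noise only). In the top view the tips are at about (410,213), and in the wrist view at (319,240), lower than the TCP's projection. I'll triangulate the true tip.

```bash
python3 -c "
from h import *
d=load('w2');t=load('t2');P=np.array(read_state()['position'])
Q=R.from_quat(read_state()['ee_rot']).as_matrix()
for off in [(0,0,0),(0,0,11),(0,0,-11),(0,-19,11),(0,-40,11),(0,-40,0)]:
  p=P+Q@np.array(off);print(off,'wrist',proj(d,p).round(1),'top',proj(t,p).round(1))
def r(d,uv):
  v=rot(d)@np.linalg.inv(np.array(d['intrinsics']))@[*uv,1];return np.array(d['origin']),v/np.linalg.norm(v)
o1,v1=r(d,(320,240));
for uv in((410.3,214.5),(408.5,209),(413,214)):
  o2,v2=r(t,uv)
  a=np.linalg.lstsq(np.c_[v1,-v2],o2-o1,rcond=None)[0];p=(o1+a[0]*v1+o2+a[1]*v2)/2
  print(p,'gap',np.linalg.norm(o1+a[0]*v1-o2-a[1]*v2),'tool',Q.T@(p-P))
s=load('s2');print('scene TCP',proj(s,P))
"
```

```text
(0, 0, 0) wrist [324.3 227.2] top [411.2 203.3]
(0, 0, 11) wrist [324.4 211.8] top [414.5 205.8]
(0, 0, -11) wrist [324.2 242.1] top [407.8 200.8]
(0, -19, 11) wrist [324.6 222.6] top [416.2 204.4]
(0, -40, 11) wrist [324.8 237.6] top [418.1 202.8]
(0, -40, 0) wrist [324.6 256.2] top [414.7 200.2]
[ 536.12118552 -263.30381777  258.76750686] gap 36.53499490037985 tool [ 13.1713656  -14.34315688   7.3423481 ]
[ 546.03615256 -259.14379394  246.88894877] gap 23.11579404027088 tool [ 7.09132091 -2.5796623  -1.67794923]
[ 534.70743228 -267.69105726  269.56963527] gap 33.82480699773241 tool [ 12.05184407 -25.14679634  11.81007602]
scene TCP [280.91242187 106.80455499]
```

```bash
python3 -c "
from h import *
a=cv2.imread('pics/s2.png')[60:180,220:340];b=cv2.imread('pics/t2.png')[160:260,350:450];c=cv2.imread('pics/w2.png')[200:360,240:400]
f=lambda x:cv2.resize(x,(400,400) if x is not c else (400,400),interpolation=cv2.INTER_CUBIC)
cv2.imwrite('pics/c3.png',cv2.resize(np.hstack([f(a),f(b)]),(800,400)))
print(read_state()['joints'])
"
```

```text
[-0.1843412   0.34277214  0.06003925 -0.00249144 -1.30231303 -0.40611246]
```

View pics/c3.png

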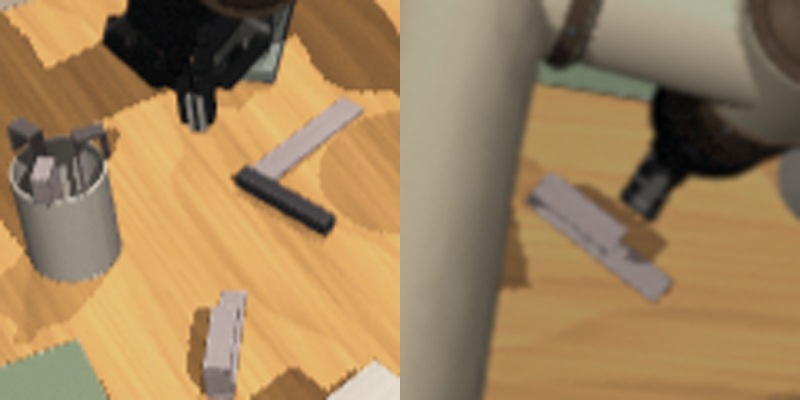

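```bash
cat >> h.py <<'E'
def tri(*obs):
    A=np.zeros((3,3));b=np.zeros(3)
    for d,uv in obs:
        v=rot(d)@np.linalg.inv(np.array(d['intrinsics']))@[*uv,1];v/=np.linalg.norm(v);M=np.eye(3)-np.outer(v,v);A+=M;b+=M@d['origin']
    return np.linalg.solve(A,b)
E
python3 -c "
from h import *
s=load('s2');t=load('t2');P=np.array(read_state()['position']);Q=R.from_quat(read_state()['ee_rot']).as_matrix()
p=tri((s,(278.5,98)),(t,(410,211)));print(p,p-P,Q.T@(p-P),proj(s,p),proj(t,p))
w=load('w2');print(proj(w,p))
# hook check: same points from scene/top/wrist
for sp,tp,wp in [((270+47/4+4,140+124/4),(230+620/4,172+137/4),(320,205)),((270+81.5/4,140+30.5/4),(230+744/4,172+242/4),(319.5,101.5))]:
  p=tri((s,sp),(t,tp));print('hook',p,proj(s,p)-sp,proj(t,p)-tp,'wrist pred',proj(w,p),wp)
  for m in [((s,sp),(w,wp)),((t,tp),(w,wp))]: print(tri(*m))
"
```

```text
[ 538.51809812 -267.92470341  261.1720335 ] [-12.43529674  -3.44875248  16.95625392] [  8.64009901 -16.80293083   9.8516623 ] [283.91716281  99.48019259] [413.70989657 206.82365628]
[338.80983984 223.11832763]
hook [ 577.25976624 -226.20984058   36.16209771] [-0.39151192 -0.10544459] [-0.26137281  0.2717175 ] wrist pred [321.04677276 200.01140997] (320, 205)
[ 579.88142354 -221.72364477   41.70971764]
[ 577.81183604 -224.90331232   49.64779348]
hook [ 507.16014038 -335.43775874   -2.71818255] [-0.59872376 -0.16647175] [-0.42980785  0.43772888] wrist pred [319.20445231 102.52523694] (319.5, 101.5)
[ 505.49725285 -336.13436362   -5.15846141]
[ 506.91586783 -335.68165662    4.43432072]
```

The pictures suggest the real tips sit about 20–25 mm farther back than the reported TCP, which fits the empty close above the arm at z=45. Retry lower, at a reported z of about 4, which is safe either way.

```bash
python3 -c "
from h import *
plan([554.3,-265.2,60],np.radians(146.2),0.085,n=5)"
```

```text
at [ 551.  -264.5  244.2] yaw 146.1 -> 146.2 n 5 F [ 0.7 -0.6 -0.9] grip -0.1 t 7.35 j6 -0.41
[-0.0012, 0.0368, -0.0004, -0.001, -0.0, 0.003, 0.085]
[-0.0011, 0.0368, -0.0004, -0.001, -0.0, 0.003, 0.085]
[-0.0009, 0.0368, -0.0003, -0.001, -0.0, 0.003, 0.085]
[-0.0008, 0.0368, -0.0003, -0.001, -0.0, 0.003, 0.085]
[-0.0007, 0.0368, -0.0003, -0.001, -0.0, 0.003, 0.085]
```

>>> {"op": "play_rows", "data": {"series": [[-0.001,0.037,0,-0.001,0,0.003,0.085],[-0.001,0.037,0,-0.001,0,0.003,0.085],[-0.001,0.037,0,-0.001,0,0.003,0.085],[-0.001,0.037,0,-0.001,0,0.003,0.085],[-0.001,0.037,0,-0.001,0,0.003,0.085],[0,0,0,0,0,0,0.085],[0,0,0,0,0,0,0.085]]}}

```text
clock: 8.05
position: [546.8, -265.3, 44.0]
ee_rot: [-0.201, -0.676, 0.676, 0.212]
contact_force: [0.0, -1.5, -0.2]
gripper_width: 84.9
```

```bash
python3 -c "
from h import *
plan([554.3,-265.2,5],np.radians(146.2),0.085,n=5)"
```

```text
at [ 546.8 -265.3   44. ] yaw 146.1 -> 146.2 n 5 F [ 0.  -1.5 -0.2] grip 84.9 t 8.05 j6 -0.4
[-0.0014, 0.0078, -0.0009, -0.001, -0.0, 0.003, 0.085]
[-0.0013, 0.0078, -0.0009, -0.001, -0.0, 0.003, 0.085]
[-0.0013, 0.0078, -0.0009, -0.001, -0.0, 0.003, 0.085]
[-0.0013, 0.0078, -0.0009, -0.001, -0.0, 0.003, 0.085]
[-0.0013, 0.0078, -0.0009, -0.001, -0.0, 0.003, 0.085]
```

>>> {"op": "play_rows", "data": {"series": [[-0.003,0.01,-0.001,-0.003,0,0.007,0.085],[-0.002,0.01,-0.001,-0.003,0,0.007,0.085],[-0.002,0.009,-0.001,0,0,0,0.085],[0,0.004,0,0,0,0,0.085]]}}

```text
clock: 8.45
position: [558.2, -267.6, 13.6]
ee_rot: [0.21, 0.677, -0.676, -0.202]
contact_force: [-0.8, 0.1, 0.4]
gripper_width: 85.2
```

```bash
python3 -c "
from h import *
plan([554.3,-265.2,4],np.radians(146.2),0.085)"
```

```text
at [ 558.2 -267.6   13.6] yaw 146.1 -> 146.2 n 1 F [-0.8  0.1  0.4] grip 85.2 t 8.45 j6 -0.4
[0.0047, 0.0096, 0.0002, 0.005, -0.001, -0.009, 0.085]
```

>>> {"op": "play_rows", "data": {"series": [[0.003,0.006,0.002,0.003,0,-0.005,0.085],[0,0.004,0,0,0,0,0.085],[0,0,0,0,0,0,0.0],[0,0,0,0,0,0,0.0],[0,0,0,0,0,0,0.0],[0,0,0,0,0,0,0.0],[0,0,0,0,0,0,0.0],[0,0,0,0,0,0,0.0]]}}

```text
clock: 9.25
position: [555.3, -267.8, 4.0]
ee_rot: [0.208, 0.677, -0.676, -0.203]
contact_force: [0.5, -0.4, -1.1]
gripper_width: 21.4
```

>>> {"op": "play_rows", "data": {"series": [[0,-0.01,0,0,0,0,0.0],[0,-0.025,0,0,0,0,0.0],[0,-0.035,0,0,0,0,0.0],[0,-0.04,0,0,0,0,0.0],[0,-0.04,0,0,0,0,0.0],[0,-0.04,0,0,0,0,0.0],[0,-0.04,0,0,0,0,0.0],[0,-0.02,0,0,0,0,0.0]]}}

```text
clock: 10.05
position: [548.9, -266.2, 259.6]
ee_rot: [0.203, 0.677, -0.676, -0.21]
contact_force: [0.8, 0.5, -2.5]
gripper_width: 21.8
```

```bash
python3 -c "
from h import *
plan([500,84,270],np.radians(195),0.0)"
```

```text
at [ 548.9 -266.2  259.6] yaw 146.0 -> 195.0 n 8 F [ 0.8  0.5 -2.5] grip 21.8 t 10.05 j6 -0.4
[0.0296, -0.0011, -0.0329, 0.0, -0.107, 0.001, 0.0]
[0.0259, -0.0011, -0.0358, 0.0, -0.107, 0.001, 0.0]
[0.0219, -0.0011, -0.0384, 0.0, -0.107, 0.001, 0.0]
[0.0177, -0.0012, -0.0405, 0.0, -0.107, 0.001, 0.0]
[0.0133, -0.0012, -0.0422, 0.0, -0.107, 0.001, 0.0]
[0.0087, -0.0012, -0.0433, 0.0, -0.107, 0.001, 0.0]
[0.004, -0.0013, -0.044, 0.0, -0.107, 0.001, 0.0]
[-0.0007, -0.0013, -0.0442, 0.0, -0.107, 0.001, 0.0]
```

Force shows -2.5 N, so the hook is held. Carrying it over the tray.

>>> {"op": "play_rows", "data": {"series": [[0.027,-0.002,-0.029,0,-0.1,0.001,0.0],[0.024,-0.002,-0.032,0,-0.1,0.001,0.0],[0.021,-0.002,-0.034,0,-0.1,0.001,0.0],[0.017,-0.002,-0.036,0,-0.1,0.001,0.0],[0.014,-0.002,-0.037,0,-0.1,0.001,0.0],[0.01,-0.002,-0.038,0,-0.1,0.001,0.0],[0.006,-0.002,-0.039,0,-0.1,0.001,0.0],[0.002,-0.002,-0.039,0,-0.1,0.001,0.0],[-0.002,-0.002,-0.039,0,-0.05,0.001,0.0],[0,0,0,0,0,0,0.0]]}}

```text
clock: 11.05
position: [483.0, 95.3, 286.2]
ee_rot: [-0.098, 0.701, -0.698, 0.105]
contact_force: [-0.6, 0.0, -1.7]
gripper_width: 22.1
```

```bash
python3 -c "
from h import *
plan([500,84,270],np.radians(195),0.0)
snap('wrist','w3.png')
plan([500,84,270],np.radians(195),0.0)
"
```

```text
at [483.   95.3 286.2] yaw -163.5 -> -165.0 n 1 F [-0.6  0.  -1.7] grip 22.1 t 11.05 j6 -0.24
[-0.0129, 0.0163, 0.0157, 0.003, 0.025, -0.01, 0.0]
at [483.1  93.8 286.1] yaw -163.7 -> -165.0 n 1 F [ 0.2  0.5 -2.7] grip 21.5 t 11.1 j6 -0.24
[-0.0133, 0.0162, 0.0143, 0.003, 0.024, -0.01, 0.0]
```

View pics/w3.png

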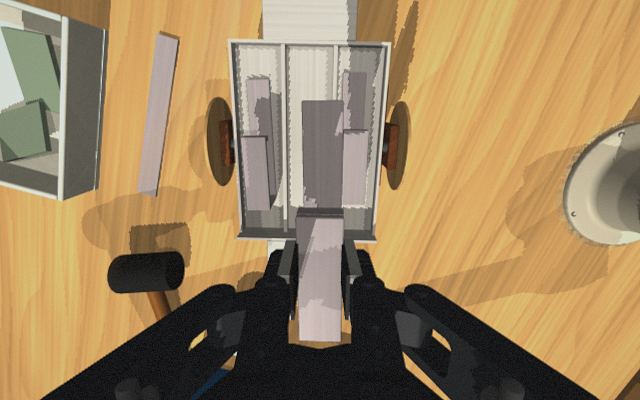

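```bash
python3 -c "
from h import *
d=load('w3');st=read_state();P=np.array(st['position']);Q=R.from_quat(st['ee_rot']).as_matrix()
f=lambda u,v,z:ray(d,(u,v),z).round(1)[:2]
for dz in(0,10):
  L=[f(229,40,135+dz),f(391,42,135+dz)];H=[f(236,238,150+dz),f(378,241,150+dz)]
  Lm=sum(L)/2;Hm=sum(H)/2;v=Hm-Lm
  print(dz,L,H,'w',np.linalg.norm(L[0]-L[1]),np.linalg.norm(H[0]-H[1]),'len',np.linalg.norm(v),'ctr',(Lm+Hm)/2,'yaw',np.degrees(np.arctan2(v[1],v[0])),[np.degrees(np.arctan2(*(a[0]-a[1])[::-1])) for a in(L,H)])
hz=P[2]-4
e=[f(302,100,hz+5),f(344,101,hz+5)];a=[f(297,216,hz+45),f(343,216,hz+45)]
e=np.array(e);a=np.array(a);em,am=e.mean(0),a.mean(0);v=am-em
print('hook w',np.linalg.norm(e[0]-e[1]),np.linalg.norm(a[0]-a[1]),'end',em,'armend',am,'len(55)',np.linalg.norm(v),'yaw',np.degrees(np.arctan2(v[1],v[0])))
print('TCP',P)
"
```

```text
0 [array([609.7, -13.5]), array([454.3, -57.3])] [array([556.8, 189.1]), array([397.5, 145.2])] w 161.45463759211134 165.23831274858742 len 209.8452405941102 ctr [504.575  65.875] yaw 105.15214637728249 [np.float64(15.740664533065907), np.float64(15.40717720888555)]
10 [array([606.4, -12.4]), array([455.8, -54.9])] [array([555. , 183.7]), array([400.9, 141.2])] w 156.4819797932017 159.85324519696186 len 203.17512766084337 ctr [504.525  64.4  ] yaw 105.16484246375234 [np.float64(15.759305979246607), np.float64(15.41858695998061)]
hook w 23.627949551325816 22.4610774452162 end [503.   17.3] armend [488.95  69.65] len(55) 54.20262908752675 yaw 105.02334092402467
TCP [483.06723764  93.84562432 286.12814008]
```

>>> {"op": "play_rows", "data": {"series": [[-0.006,0,0.007,0.003,0,-0.008,0.0],[-0.007,0.02,0.008,0,0,0,0.0],[0,0.02,0,0,0,0,0.0],[0,0.02,0,0,0,0,0.0],[0,0.015,0,0,0,0,0.0],[0,0,0,0,0,0,0.0]]}}

```text
clock: 11.7
position: [503.1, 75.5, 209.4]
ee_rot: [0.097, -0.7, 0.701, -0.097]
contact_force: [-1.0, 0.2, -2.1]
gripper_width: 22.0
```

```bash
python3 -c "
from h import *
plan([500,84,165],np.radians(196.4),0.0)
"
```

```text
at [503.1  75.5 209.4] yaw -164.2 -> -163.6 n 2 F [-1.   0.2 -2.1] grip 22.0 t 11.7 j6 -0.2
[0.0003, 0.0222, -0.0046, -0.001, -0.005, -0.0, 0.0]
[0.0003, 0.0222, -0.0046, -0.001, -0.005, -0.0, 0.0]
```

>>> {"op": "play_rows", "data": {"series": [[0,0.012,-0.004,-0.001,-0.005,0,0.0],[0,0.012,-0.004,-0.001,-0.005,0,0.0],[0,0.01,0,0,0,0,0.0],[0,0,0,0,0,0,0.0]]}}

```text
clock: 12.1
position: [502.6, 81.7, 174.1]
ee_rot: [-0.099, 0.7, -0.7, 0.1]
contact_force: [-0.3, -0.5, -2.2]
gripper_width: 21.9
```

```bash
python3 -c "
from h import *
plan([500,84,150],np.radians(196.4),0.0)
d=snap('wrist','w4.png')
cv2.imwrite('pics/w4c.png',cv2.resize(cv2.imread('pics/w4.png')[20:320,180:460],None,fx=2,fy=2,interpolation=cv2.INTER_CUBIC))
"
```

```text
at [502.6  81.7 174.1] yaw -163.8 -> -163.6 n 1 F [-0.3 -0.5 -2.2] grip 21.9 t 12.1 j6 -0.2
[0.0019, 0.0241, -0.003, -0.0, -0.004, -0.002, 0.0]
```

View pics/w4c.png

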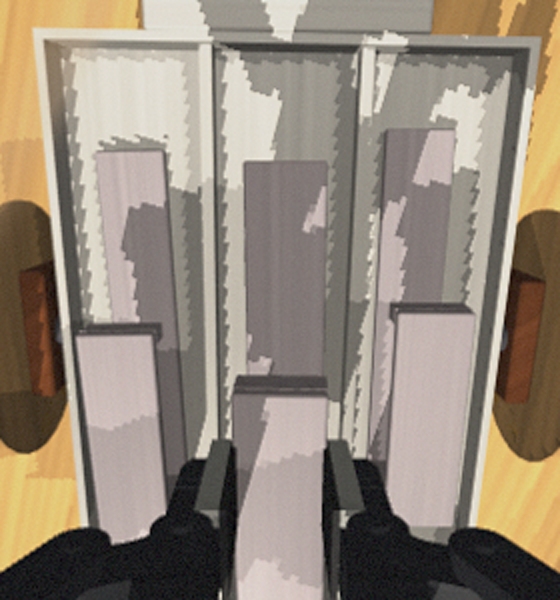

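The hook is centred in the middle lane (shank 244–327 between dividers 215–358) and both neighbours are clear. Lowering it.

>>> {"op": "play_rows", "data": {"series": [[0.001,0.012,-0.002,0,-0.002,-0.001,0.0],[0.001,0.01,-0.001,0,-0.002,-0.001,0.0],[0,0.005,0,0,0,0,0.0],[0,0,0,0,0,0,0.0]]}}

```text
clock: 12.55
position: [501.0, 85.0, 146.7]
ee_rot: [-0.1, 0.7, -0.7, 0.103]
contact_force: [1.1, -0.7, -1.8]
gripper_width: 22.1
```

```bash
python3 -c "
from h import *
plan([500,84,135],np.radians(196.4),0.0)
"
```

```text
at [501.   85.  146.7] yaw -163.5 -> -163.6 n 1 F [ 1.1 -0.7 -1.8] grip 22.1 t 12.55 j6 -0.2
[0.0013, 0.0117, 0.0006, -0.0, 0.002, -0.004, 0.0]
```

>>> {"op": "play_rows", "data": {"series": [[0.001,0.005,0,0,0,-0.003,0.0],[0,0.003,0,0,0,0,0.0],[0,0.001,0,0,0,0,0.0]]}}

```text
clock: 12.85
position: [500.5, 84.8, 137.4]
ee_rot: [0.101, -0.7, 0.7, -0.102]
contact_force: [0.5, 0.4, -2.9]
gripper_width: 21.9
```

>>> {"op": "play_rows", "data": {"series": [[0,0.003,0,0,0,0,0.0],[0,0.001,0,0,0,0,0.0]]}}

```text
clock: 13.05
position: [501.0, 84.9, 133.9]
ee_rot: [0.101, -0.7, 0.7, -0.103]
contact_force: [-1.7, 0.3, 1.2]
gripper_width: 21.5
```

Contact at 134, as predicted. Opening slightly.

>>> {"op": "play_rows", "data": {"series": [[0,0.001,0,0,0,0,0.0],[0,0,0,0,0,0,0.036],[0,0,0,0,0,0,0.036],[0,0,0,0,0,0,0.036],[0,0,0,0,0,0,0.036]]}}

```text
clock: 13.55
position: [502.8, 85.4, 134.9]
ee_rot: [-0.099, 0.7, -0.7, 0.105]
contact_force: [-0.0, 0.2, -1.1]
gripper_width: 35.8
```

>>> {"op": "play_rows", "data": {"series": [[0,-0.008,0,0,0,0,0.036],[0,-0.02,0,0,0,0,0.036],[0,-0.03,0,0,0,0,0.036],[0,-0.04,0,0,0,0,0.036],[0,-0.04,0,0,0,0,0.036],[0,0,0,0,0,0,0.036],[0,0,0,0,0,0,0.0]]}}

```text
clock: 14.25
position: [501.7, 84.7, 280.9]
ee_rot: [0.099, -0.7, 0.7, -0.105]
contact_force: [0.4, 0.1, -0.1]
gripper_width: 22.6
```

```bash
python3 -c "
from h import *
d=snap('wrist','w5.png')
cv2.imwrite('pics/w5c.png',cv2.resize(cv2.imread('pics/w5.png')[20:320,140:500],None,fx=1.6,fy=1.6,interpolation=cv2.INTER_CUBIC))
C=np.array([504.5,65]);u=np.array([-.2605,.9655])
print(C+128*u)
plan([*(C+128*u),230],np.radians(196.4),0.0)
"
```

```text
[471.156 188.584]
at [502.2  84.6 281.5] yaw -163.4 -> -163.6 n 3 F [-0.2 -0.3  0.4] grip 15.2 t 14.3 j6 -0.2
[0.0002, 0.0171, -0.0362, -0.001, 0.001, -0.004, 0.0]
[0.0002, 0.0171, -0.0362, -0.001, 0.001, -0.004, 0.0]
[0.0002, 0.0171, -0.0362, -0.001, 0.001, -0.004, 0.0]
```

View pics/w5c.png

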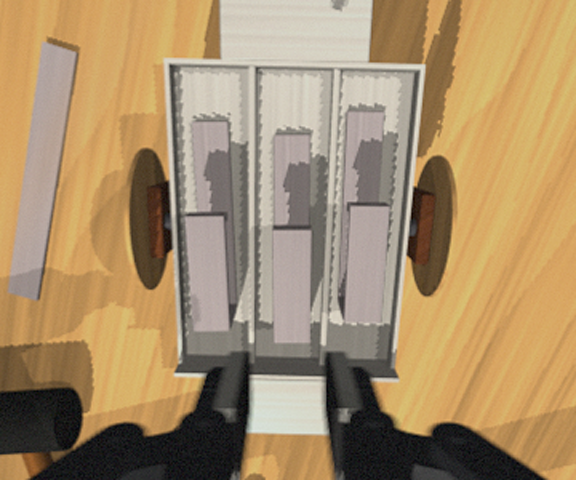

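Hook A now lies centred in the middle lane, bend to the high wall, and both neighbours are undisturbed. Now to tab_high.

>>> {"op": "play_rows", "data": {"series": [[0,0.01,-0.036,-0.001,0.001,-0.004,0.0],[0,0.015,-0.036,-0.001,0.001,-0.004,0.0],[0,0.015,-0.036,-0.001,0.001,-0.004,0.0],[0,0,0,0,0,0,0.0]]}}

```text
clock: 14.7
position: [470.1, 189.3, 237.4]
ee_rot: [0.101, -0.699, 0.701, -0.098]
contact_force: [0.4, -0.6, -0.4]
gripper_width: -0.0
```

```bash
python3 -c "
from h import *
plan([470,192.4,170],np.radians(195),0.0)
"
```

```text
at [470.1 189.3 237.4] yaw -163.8 -> -165.0 n 2 F [ 0.4 -0.6 -0.4] grip -0.0 t 14.7 j6 -0.42
[-0.0006, 0.0337, -0.0016, -0.001, 0.01, 0.003, 0.0]
[-0.0004, 0.0337, -0.0015, -0.001, 0.01, 0.003, 0.0]
```

>>> {"op": "play_rows", "data": {"series": [[0,0.025,-0.002,-0.001,0.01,0.003,0.0],[0,0.02,-0.001,-0.001,0.01,0.003,0.0],[0,0.007,0,0,0,0,0.0],[0,0,0,0,0,0,0.0]]}}

```text
clock: 15.1
position: [468.1, 191.5, 181.7]
ee_rot: [0.094, -0.7, 0.702, -0.092]
contact_force: [0.5, -0.0, 0.1]
gripper_width: -0.1
```

>>> {"op": "play_rows", "data": {"series": [[0,0.005,0,0,0,0,0.0],[0,0.003,0,0,0,0,0.0]]}}

```text
clock: 15.3
position: [469.2, 191.3, 174.6]
ee_rot: [0.093, -0.7, 0.702, -0.093]
contact_force: [0.1, 0.8, -0.6]
gripper_width: 0.1
```

>>> {"op": "play_rows", "data": {"series": [[0,0.004,0,0,0,0,0.0],[0,0.002,0,0,0,0,0.0]]}}

```text
clock: 15.5
position: [469.9, 191.3, 169.2]
ee_rot: [0.093, -0.7, 0.702, -0.093]
contact_force: [0.2, -0.2, 0.2]
gripper_width: 0.0
```

>>> {"op": "play_rows", "data": {"series": [[0,0.004,0,0,0,0,0.0],[0,0.003,0,0,0,0,0.0]]}}

```text
clock: 15.7
position: [470.4, 191.5, 162.4]
ee_rot: [0.092, -0.701, 0.701, -0.094]
contact_force: [-0.8, -0.1, 0.5]
gripper_width: 0.1
```

>>> {"op": "play_rows", "data": {"series": [[0,0.003,0,0,0,0,0.0],[0,0.002,0,0,0,0,0.0]]}}

```text
clock: 15.9
position: [470.4, 191.5, 156.9]
ee_rot: [0.092, -0.701, 0.701, -0.094]
contact_force: [0.8, 0.3, 0.5]
gripper_width: 0.2
```

>>> {"op": "play_rows", "data": {"series": [[0,0.003,0,0,0,0,0.0],[0,0.002,0,0,0,0,0.0]]}}

```text
clock: 16.1
position: [470.4, 191.5, 151.4]
ee_rot: [0.092, -0.701, 0.701, -0.094]
contact_force: [-0.8, -0.2, -1.3]
gripper_width: 0.1
```

>>> {"op": "play_rows", "data": {"series": [[0,0.003,0,0,0,0,0.0],[0,0.001,0,0,0,0,0.0]]}}

```text
clock: 16.3
position: [470.3, 191.5, 146.9]
ee_rot: [0.092, -0.701, 0.701, -0.094]
contact_force: [0.7, 0.5, -0.3]
gripper_width: 0.3
```

>>> {"op": "play_rows", "data": {"series": [[0,0.003,0,0,0,0,0.0],[0,0.001,0,0,0,0,0.0]]}}

```text
clock: 16.5
position: [470.3, 191.5, 142.6]
ee_rot: [0.092, -0.701, 0.701, -0.094]
contact_force: [0.3, 0.5, 0.3]
gripper_width: 0.3
```

>>> {"op": "play_rows", "data": {"series": [[0,0.003,0,0,0,0,0.0],[0,0.001,0,0,0,0,0.0]]}}

```text
clock: 16.7
position: [470.4, 191.5, 138.2]
ee_rot: [0.092, -0.701, 0.701, -0.094]
contact_force: [-0.3, -0.4, -0.2]
gripper_width: 0.3
```

>>> {"op": "play_rows", "data": {"series": [[0,0.003,0,0,0,0,0.0],[0,0.001,0,0,0,0,0.0]]}}

```text
clock: 16.9
position: [470.4, 191.5, 133.9]
ee_rot: [0.092, -0.701, 0.701, -0.094]
contact_force: [-0.2, -0.2, 0.6]
gripper_width: 0.2
```

>>> {"op": "play_rows", "data": {"series": [[0,0.003,0,0,0,0,0.0],[0,0.001,0,0,0,0,0.0]]}}

```text
clock: 17.1
position: [470.5, 191.5, 129.6]
ee_rot: [0.092, -0.701, 0.701, -0.094]
contact_force: [-0.7, 0.6, -0.1]
gripper_width: 0.2
```

>>> {"op": "play_rows", "data": {"series": [[0,0.003,0,0,0,0,0.0],[0,0.001,0,0,0,0,0.0]]}}

```text
clock: 17.3
position: [470.8, 192.0, 126.4]
ee_rot: [0.092, -0.701, 0.701, -0.094]
contact_force: [-3.7, -0.3, 6.5]
gripper_width: 0.2
```

```bash
python3 -c "
from h import *
w=snap('wrist','w6.png');s=snap('scene','s6.png')
a=load('scene0')
df=np.abs(a['color'].astype(int)-s['color']).max(2)
# tab low corner region & tab high in scene
for n,(u,v) in {'lowtab':(325,178),'hightab':(403,238),'lowwall':(315,205)}.items(): print(n,(df[v-6:v+7,u-6:u+7]>25).mean())
"
```

```text
lowtab 0.1834319526627219
hightab 0.9112426035502958
lowwall 0.01775147928994083
```

Contact at a reported 127.5, so the tip offset is 32 mm (consistent with the grasp). The 35° target is a reported z of about 52.

>>> {"op": "play_rows", "data": {"series": [[0,0.006,0,0,0,0,0.0],[0,0.008,0,0,0,0,0.0],[0,0.008,0,0,0,0,0.0],[0,0.008,0,0,0,0,0.0],[0,0.008,0,0,0,0,0.0]]}}

```text
clock: 17.9
position: [472.6, 196.8, 93.8]
ee_rot: [-0.089, 0.703, -0.698, 0.098]
contact_force: [-4.4, 1.3, 6.9]
gripper_width: 0.1
```

>>> {"op": "play_rows", "data": {"series": [[0,0.008,0.002,0,0,0,0.0],[0,0.008,0.002,0,0,0,0.0],[0,0.008,0.002,0,0,0,0.0],[0,0.006,0.001,0,0,0,0.0]]}}

```text
clock: 18.3
position: [475.0, 194.8, 65.7]
ee_rot: [-0.088, 0.706, -0.696, 0.1]
contact_force: [-2.6, -1.2, 5.8]
gripper_width: 0.1
```

```bash
python3 -c "
from h import *
s=snap('scene','s7.png');t=snap('top','t7.png');w=snap('wrist','w7.png')
plan([471,193,52],np.radians(195),0.0)
# predicted low-tab outer corners vs tilt
C=np.array([504.5,65,120]);u=np.array([-.2605,.9655,0]);y=np.array([-.9655,-.2605,0]);z=np.array([0,0,1.])
for th in np.radians([0,15,20,25,30,35,40]):
  f=lambda a,b,c:C+u*(a*np.cos(th)+c*np.sin(th))+y*b+z*(-a*np.sin(th)+c*np.cos(th))
  print(round(np.degrees(th)),[proj(s,f(-150.5,b,25)).round(1).tolist() for b in(-45,45)],[proj(t,f(-150.5,b,25)).round(1).tolist() for b in(-45,45)])
g=cv2.cvtColor(t['color'],cv2.COLOR_RGB2HSV)
m=((g[...,1]<40)&(g[...,2]>110)).astype(np.uint8)
n,l,st,c=cv2.connectedComponentsWithStats(m)
for i in range(1,n):
  if st[i,4]>150 and 200<c[i][0]<420 and 150<c[i][1]<270:print(st[i],c[i])
"
```

```text
at [475.1 194.4  65.3] yaw -164.7 -> -165.0 n 1 F [ 0.8 -0.8 -0.6] grip -0.1 t 18.45 j6 -0.43
[0.0046, 0.0132, 0.0004, 0.011, 0.005, -0.018, 0.0]
0 [[307.1, 185.2], [331.2, 165.9]] [[337.2, 191.9], [343.1, 221.9]]
15 [[309.7, 178.2], [334.4, 158.6]] [[334.0, 189.8], [339.9, 220.6]]
20 [[311.2, 176.5], [336.1, 156.7]] [[332.1, 189.2], [338.1, 220.4]]
25 [[313.0, 175.1], [338.1, 155.2]] [[329.8, 188.8], [335.8, 220.2]]
30 [[315.2, 174.0], [340.5, 154.0]] [[327.1, 188.4], [333.1, 220.1]]
35 [[317.7, 173.4], [343.1, 153.1]] [[324.0, 188.2], [330.0, 220.1]]
40 [[320.5, 173.1], [346.1, 152.6]] [[320.6, 188.1], [326.6, 220.3]]
[249 146  71  14 521] [283.7696737  152.33973129]
[ 272  182   60   33 1259] [303.27720413 200.37013503]
```

```bash
cat > tilt.py <<'E'
from h import *
from scipy.optimize import least_squares
def corners(d,n):
    # extreme tab corners: low tab outer edge corners by colour mask near tray
    g=cv2.cvtColor(d['color'],cv2.COLOR_RGB2HSV); m=((g[...,1]<45)&(g[...,2]>100)).astype(np.uint8)
    k,l,st,c=cv2.connectedComponentsWithStats(m); 
    box=(262,175,350,232) if n=='top' else (290,140,380,240)
    best=max((i for i in range(1,k) if box[0]<c[i][0]<box[2] and box[1]<c[i][1]<box[3]),key=lambda i:st[i,4])
    ys,xs=np.where(l==best); p=np.c_[xs,ys]
    if n=='top':
        return {'right(y+)':p[np.argmax(p@[1,0.8])]+.5,'upright(y-)':p[np.argmax(p@[1,-.6])]+.5}
    return {'left(y-)':p[np.argmin(p@[1,0.2])],'up(y+)':p[np.argmin(p@[-.2,1])]}
if __name__=='__main__':
    import sys
    for f,n in [(a,'top' if a[0]=='t' else 'scene') for a in sys.argv[1:]]:
        print(f,{k:v.tolist() for k,v in corners(load(f),n).items()})
E
python3 tilt.py top0 t7 scene0 s7
```

```text
top0 {'right(y+)': [341.5, 221.5], 'upright(y-)': [335.5, 193.5]}
t7 {'right(y+)': [331.5, 213.5], 'upright(y-)': [326.5, 189.5]}
scene0 {'left(y-)': [309, 187], 'up(y+)': [354, 171]}
s7 {'left(y-)': [316, 176], 'up(y+)': [340, 158]}
```

Three estimates agree on about 28–29°. Going on to about 35°.

>>> {"op": "play_rows", "data": {"series": [[0.001,0.006,0.001,0.003,0,-0.006,0.0],[0.001,0.005,0.001,0.003,0,-0.006,0.0],[0.0,0.003,0.001,0,0,0,0.0],[0,0,0,0,0,0,0.0]]}}

```text
clock: 18.85
position: [475.7, 191.8, 51.7]
ee_rot: [-0.091, 0.703, -0.698, 0.097]
contact_force: [-0.0, 0.4, 1.5]
gripper_width: -0.1
```

```bash
python3 -c "
from h import *
snap('scene','s8.png');snap('top','t8.png')
plan([471,193,52],np.radians(195),0.0)
"; python3 tilt.py t8 s8
```

```text
at [475.7 191.8  51.8] yaw -164.7 -> -165.0 n 1 F [0.3 1.9 0.8] grip -0.1 t 18.95 j6 -0.43
[0.0042, -0.0003, -0.0024, 0.006, 0.006, -0.009, 0.0]
t8 {'right(y+)': [327.5, 214.5], 'upright(y-)': [323.5, 190.5]}
s8 {'left(y-)': [319, 175], 'up(y+)': [344, 157]}
```

>>> {"op": "play_rows", "data": {"series": [[0,-0.006,0,0,0,0,0.0],[0,-0.015,0,0,0,0,0.0],[0,-0.02,0,0,0,0,0.0],[0,-0.03,0,0,0,0,0.0],[0,-0.04,0,0,0,0,0.0],[0,-0.04,0,0,0,0,0.0],[0,-0.04,0,0,0,0,0.0],[0,0,0,0,0,0,0.0]]}}

```text
clock: 19.75
position: [471.6, 187.0, 248.4]
ee_rot: [-0.094, 0.701, -0.701, 0.093]
contact_force: [0.8, 0.0, -0.5]
gripper_width: 0.0
```

```bash
python3 -c "
from h import *
snap('scene','s9.png');snap('top','t9.png');w=snap('wrist','w9.png')
a=cv2.imread('pics/w9.png');b=cv2.imread('pics/s9.png')[130:270,280:440]
cv2.imwrite('pics/c9.png',np.hstack([cv2.resize(a[0:300,120:520],(440,330)),cv2.resize(b,(360,330),interpolation=cv2.INTER_CUBIC)]))
plan([471,193,252],np.radians(195),0.0)
"; python3 tilt.py t9 s9
```

```text
at [468.1 185.5 241.6] yaw -164.8 -> -165.0 n 1 F [-0.1 -0.7 -1.5] grip 0.0 t 19.9 j6 -0.43
[-0.0046, -0.0105, -0.0065, -0.001, 0.003, 0.015, 0.0]
t9 {'right(y+)': [327.5, 211.5], 'upright(y-)': [323.5, 190.5]}
s9 {'left(y-)': [319, 175], 'up(y+)': [344, 157]}
```

View pics/c9.png

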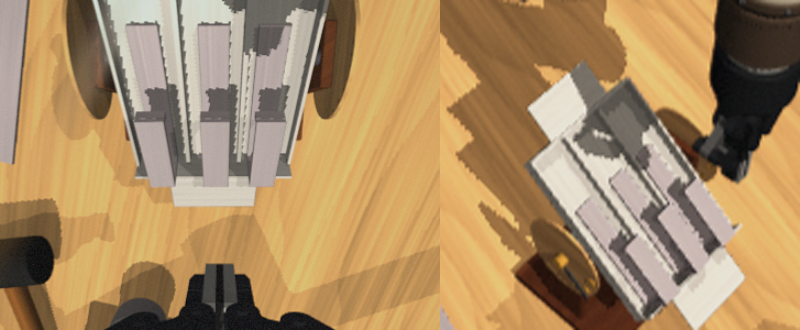

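All three hooks sit level against the high wall, and the tray holds at about 34°. Now to the low tab.

```bash
python3 -c "
from h import *
plan([526.6,-17,255],np.radians(195),0.0,step=40)
"
```

```text
at [468.1 185.5 241.6] yaw -164.8 -> -165.0 n 6 F [-0.1 -0.7 -1.5] grip 0.0 t 19.9 j6 -0.43
[-0.0006, -0.0022, 0.0351, -0.0, 0.0, 0.002, 0.0]
[-0.0006, -0.0022, 0.0351, -0.0, 0.0, 0.002, 0.0]
[-0.0006, -0.0022, 0.0351, -0.0, 0.0, 0.002, 0.0]
[-0.0006, -0.0022, 0.0351, -0.0, 0.0, 0.002, 0.0]
[-0.0006, -0.0022, 0.0351, -0.0, 0.0, 0.002, 0.0]
[-0.0007, -0.0022, 0.0351, -0.0, 0.0, 0.002, 0.0]
```

>>> {"op": "play_rows", "data": {"series": [[0,-0.008,0,0,0,0.005,0.0],[0,-0.008,0,0,0,0.005,0.0],[0,-0.005,0,0,0,0,0.0],[0,-0.002,0.034,0,0,0.002,0.0],[0,-0.002,0.035,0,0,0.002,0.0],[0,-0.002,0.035,0,0,0,0.0],[0,0,0.035,0,0,0,0.0],[0,0,0.035,0,0,0,0.0],[0,0,0.03,0,0,0,0.0],[0,0,0,0,0,0,0.0]]}}

```text
clock: 20.9
position: [522.4, -18.3, 267.6]
ee_rot: [0.098, -0.698, 0.703, -0.092]
contact_force: [-0.1, 0.7, 0.1]
gripper_width: -0.4
```

```bash
python3 -c "
from h import *
plan([526.6,-17,195],np.radians(195),0.0,step=20)
"
```

```text
at [522.4 -18.3 267.6] yaw -164.6 -> -165.0 n 4 F [-0.1  0.7  0.1] grip -0.4 t 20.9 j6 -0.01
[-0.0013, 0.0181, -0.0001, -0.001, 0.002, 0.002, 0.0]
[-0.0012, 0.0181, -0.0001, -0.001, 0.002, 0.002, 0.0]
[-0.0012, 0.0182, -0.0001, -0.001, 0.002, 0.002, 0.0]
[-0.0011, 0.0182, -0.0001, -0.001, 0.002, 0.002, 0.0]
```

>>> {"op": "play_rows", "data": {"series": [[-0.001,0.016,0,-0.001,0.002,0.002,0.0],[-0.001,0.016,0,-0.001,0.002,0.002,0.0],[-0.001,0.016,0,-0.001,0,0.002,0.0],[-0.001,0.012,0,0,0,0,0.0],[0,0,0,0,0,0,0.0]]}}

```text
clock: 21.4
position: [526.4, -17.3, 205.8]
ee_rot: [0.094, -0.7, 0.702, -0.092]
contact_force: [-0.6, 0.1, 0.6]
gripper_width: 0.2
```

```bash
python3 -c "
from h import *
plan([526.6,-17,185],np.radians(195),0.0,step=20)
"
```

```text
at [526.4 -17.3 205.8] yaw -164.9 -> -165.0 n 2 F [-0.6  0.1  0.6] grip 0.2 t 21.4 j6 -0.01
[-0.0002, 0.0104, -0.0001, -0.001, 0.001, 0.002, 0.0]
[-0.0002, 0.0104, -0.0001, -0.001, 0.001, 0.002, 0.0]
```

>>> {"op": "play_rows", "data": {"series": [[0,0.008,0,0,0,0.001,0.0],[0,0.007,0,0,0,0,0.0],[0,0.006,0.002,0,0,0,0.0],[0,0.006,0.003,0,0,0,0.0],[0,0.006,0.003,0,0,0,0.0]]}}

```text
clock: 21.9
position: [530.6, -24.9, 177.1]
ee_rot: [0.093, -0.699, 0.703, -0.096]
contact_force: [-4.6, 1.0, 10.7]
gripper_width: -0.1
```

>>> {"op": "play_rows", "data": {"series": [[0,0.007,0.004,0,0,0,0.0],[0,0.007,0.004,0,0,0,0.0],[0,0.007,0.004,0,0,0,0.0]]}}

```text
clock: 22.2
position: [533.9, -36.7, 161.5]
ee_rot: [0.092, -0.699, 0.703, -0.097]
contact_force: [-5.0, 4.5, 8.7]
gripper_width: 0.2
```

```bash
python3 -c "
from h import *
p=np.array(read_state()['position'])-[504.5,65,120];print('X',p@[-.2605,.9655,0],'y',p@[-.9655,-.2605,0])
plan([538.4,-60,118],np.radians(195),0.0,step=9)
"
```

```text
X -105.81029842872205 y -1.8807161610387997
at [533.9 -36.7 161.5] yaw -164.6 -> -165.0 n 6 F [-5.   4.5  8.7] grip 0.2 t 22.2 j6 0.03
[0.0004, 0.0073, 0.0039, -0.001, 0.001, -0.001, 0.0]
[0.0003, 0.0073, 0.0039, -0.001, 0.001, -0.001, 0.0]
[0.0003, 0.0073, 0.0039, -0.001, 0.001, -0.001, 0.0]
[0.0003, 0.0073, 0.0039, -0.001, 0.001, -0.001, 0.0]
[0.0003, 0.0072, 0.0039, -0.001, 0.001, -0.001, 0.0]
[0.0003, 0.0072, 0.0039, -0.001, 0.001, -0.001, 0.0]
```

>>> {"op": "play_rows", "data": {"series": [[0,0.007,0.003,-0.001,0,-0.001,0.0],[0,0.007,0.003,-0.001,0,-0.001,0.0],[0,0.007,0.002,0,0,0,0.0],[0,0.006,0.002,0,0,0,0.0]]}}

```text
clock: 22.6
position: [536.7, -47.2, 141.0]
ee_rot: [0.093, -0.699, 0.703, -0.098]
contact_force: [-5.3, 2.5, 8.9]
gripper_width: 0.1
```

```bash
python3 -c "
from h import *
snap('scene','s10.png');snap('top','t10.png')
p=np.array(read_state()['position'])-[504.5,65,120];print('X',p@[-.2605,.9655,0],'y',p@[-.9655,-.2605,0])
plan([538.4,-60,118],np.radians(195),0.0,step=9)
"; python3 - <<'E'
# high tab outer corner in scene & dial region: compare with level image
import sys; sys.path.insert(0,'.')
import os; os.chdir('.')
from h import *
s=load('s10');C=np.array([504.5,65,120]);u=np.array([-.2605,.9655,0]);y=np.array([-.9655,-.2605,0]);z=np.array([0,0,1.])
for t in range(-5,36,5):
  th=np.radians(t);f=lambda a,b,c:C+u*(a*np.cos(th)+c*np.sin(th))+y*b+z*(-a*np.sin(th)+c*np.cos(th))
  print(t,[proj(s,f(150.5,b,40)).round(1).tolist() for b in(-45,45)])
for n in('scene0','s9','s10'):
  d=load(n);g=cv2.cvtColor(d['color'],cv2.COLOR_RGB2HSV);m=((g[...,1]<45)&(g[...,2]>150)).astype(np.uint8)[190:310,360:450]
  k,l,st,c=cv2.connectedComponentsWithStats(m);i=1+np.argmax(st[1:,4]);ys,xs=np.where(l==i);p=np.c_[xs+360,ys+190]
  print(n,'right',p[np.argmax(p@[1,.0])],'bottom',p[np.argmax(p@[0,1])])
E
```

```text
X -116.89772028984713 y -1.8662829292061256
at [536.8 -47.4 140.4] yaw -164.5 -> -165.0 n 3 F [-2.4  0.5  4.9] grip 0.0 t 22.7 j6 0.05
[0.0006, 0.0075, 0.0042, -0.002, 0.003, -0.002, 0.0]
[0.0006, 0.0075, 0.0042, -0.002, 0.003, -0.002, 0.0]
[0.0006, 0.0075, 0.0042, -0.002, 0.003, -0.002, 0.0]
-5 [[398.4, 248.1], [422.6, 224.2]]
0 [[399.2, 252.1], [423.1, 228.2]]
5 [[399.5, 255.8], [423.3, 231.9]]
10 [[399.5, 259.1], [423.0, 235.4]]
15 [[399.0, 262.1], [422.3, 238.5]]
20 [[398.2, 264.8], [421.3, 241.3]]
25 [[397.0, 267.1], [419.9, 243.7]]
30 [[395.4, 268.9], [418.2, 245.8]]
35 [[393.6, 270.4], [416.2, 247.5]]
scene0 right [421 228] bottom [397 251]
s9 right [414 246] bottom [393 269]
s10 right [420 237] bottom [398 260]
```

Tray now at about 12.5°; vision and height agree.

>>> {"op": "play_rows", "data": {"series": [[0,0.007,0.002,-0.002,0.002,-0.001,0.0],[0,0.007,0.002,-0.002,0.002,-0.001,0.0],[0,0.006,0.001,0,0,0,0.0]]}}

```text
clock: 23.0
position: [538.3, -52.5, 125.4]
ee_rot: [0.092, -0.7, 0.702, -0.097]
contact_force: [-3.7, 1.0, 9.7]
gripper_width: -0.3
```

```bash
cat > hi.py <<'E'
from h import *
def hi(d):
  g=cv2.cvtColor(d['color'],cv2.COLOR_RGB2HSV);m=((g[...,1]<45)&(g[...,2]>150)).astype(np.uint8)[190:310,360:450]
  k,l,st,c=cv2.connectedComponentsWithStats(m);i=1+np.argmax(st[1:,4]);ys,xs=np.where(l==i);p=np.c_[xs+360,ys+190]
  return p[np.argmax(p[:,0])],p[np.argmax(p[:,1])],c[i]+[360,190],np.mean([p[p[:,0]==x,1].max() for x in range(400,418)])
if __name__=='__main__':
  import sys
  d=snap('scene',sys.argv[1]+'.png')
  for n in('scene0','s10',sys.argv[1]):print(n,*hi(load(n)))
  print(sum(0*read_state()['position']),read_state()['position'],read_state()['contact_force'])
E
python3 hi.py s11
```

```text
scene0 [421 228] [397 251] [400.9701087  234.17663043] 241.5
s10 [420 237] [398 260] [386.88620199 224.59933618] 249.94444444444446Traceback (most recent call last):
  File "hi.py", line 9, in <module>
    for n in('scene0','s10',sys.argv[1]):print(n,*hi(load(n)))
                                                  ~~^^^^^^^^^
  File "hi.py", line 5, in hi
    return p[np.argmax(p[:,0])],p[np.argmax(p[:,1])],c[i]+[360,190],np.mean([p[p[:,0]==x,1].max() for x in range(400,418)])
                                                                             ~~~~~~~~~~~~~~~~~~^^
    return umr_maximum(a, axis, None, out, keepdims, initial, where)
ValueError: zero-size array to reduction operation maximum which has no identity
```

```bash
cat > hi.py <<'E'
from h import *
def hi(d):
  "mean lower edge of high tab in scene, columns 400-417, sub-pixel by half-intensity of saturation"
  g=cv2.cvtColor(d['color'],cv2.COLOR_RGB2HSV)[...,1].astype(float);r=[]
  for x in range(400,418):
    c=g[225:275,x];low=np.where(c<45)[0];i=low.max();r.append(225+i+(60-c[i])/max(c[i+1]-c[i],1))
  return np.median(np.array(r)+1.0*(np.arange(400,418)-409)),np.mean(r)
if __name__=='__main__':
  import sys
  if sys.argv[1]!='-':snap('scene',sys.argv[1]+'.png')
  for n in['scene0','s7','s9','s10',sys.argv[1]]:print(n,*hi(load(n)))
  print(read_state()['position'],read_state()['contact_force'],read_state()['clock'])
E
python3 hi.py s12
```

```text
scene0 242.3768817204301 242.86995619669037
s7 254.36443046820406 254.77353695151265Traceback (most recent call last):
  File "hi.py", line 11, in <module>
    for n in['scene0','s7','s9','s10',sys.argv[1]]:print(n,*hi(load(n)))
                                                            ~~^^^^^^^^^
  File "hi.py", line 6, in hi
    c=g[225:275,x];low=np.where(c<45)[0];i=low.max();r.append(225+i+(60-c[i])/max(c[i+1]-c[i],1))
                                           ~~~~~~~^^
    return umr_maximum(a, axis, None, out, keepdims, initial, where)
ValueError: zero-size array to reduction operation maximum which has no identity
```

```bash
sed -i "s/'s7','s9',//; s/i=low.max()/i=low.max() if len(low) else 0/" hi.py; python3 hi.py s12
```

```text
scene0 242.3768817204301 242.86995619669037
s10 250.46133190118155 250.97893146864433
s12 245.87689393939394 246.37619582697855
[538.33634823 -52.6784834  124.79706634] [-1.92704673 -1.0111754   4.80759822] 23.15
```

>>> {"op": "play_rows", "data": {"series": [[0,0.005,0.001,-0.001,0,0,0.0],[0,0.005,0.001,0,0,0,0.0]]}}

```text
clock: 23.35
position: [539.0, -54.6, 117.7]
ee_rot: [0.092, -0.7, 0.701, -0.098]
contact_force: [-4.8, 3.5, 8.1]
gripper_width: -0.1
```

```bash
python3 hi.py s13
```

```text
scene0 242.3768817204301 242.86995619669037
s10 250.46133190118155 250.97893146864433
s13 243.95445920303604 244.46339100604396
[538.96706377 -54.65047703 117.10571904] [-3.26909085  0.88359611  7.07458525] 23.4
```

>>> {"op": "play_rows", "data": {"series": [[0,0.004,0,0,0,0,0.0],[0,0.001,0,0,0,0,0.0]]}}

```text
clock: 23.6
position: [539.3, -55.3, 114.5]
ee_rot: [0.092, -0.7, 0.702, -0.099]
contact_force: [-0.2, 0.1, 1.2]
gripper_width: 0.2
```

```bash
python3 hi.py s14
```

```text
scene0 242.3768817204301 242.86995619669037
s10 250.46133190118155 250.97893146864433
s14 242.67424242424244 243.19543172960232
[539.41692496 -55.3350347  114.42445889] [-2.32406101  0.20767841  5.49376292] 23.65
```

>>> {"op": "play_rows", "data": {"series": [[0,0.001,0,0,0,0,0.0],[0,-0.01,0,0,0,0,0.0],[0,-0.025,0,0,0,0,0.0],[0,-0.04,0,0,0,0,0.0],[0,-0.04,0,0,0,0,0.0],[0,-0.04,0.01,0,0,0,0.0],[0,-0.03,0.02,0,0,0,0.0],[0,0,0,0,0,0,0.0]]}}

```text
clock: 24.45
position: [546.3, -85.2, 307.4]
ee_rot: [0.091, -0.699, 0.702, -0.099]
contact_force: [-0.1, 0.0, 0.3]
gripper_width: 0.2
```

>>> {"op": "play_rows", "data": {"series": [[0,0,-0.035,0,0,0,0.0],[0,0,-0.035,0,0,0,0.0],[0,0,-0.035,0,0,0,0.0],[0,0,-0.035,0,0,0,0.0],[0,0,-0.02,0,0,0,0.0],[0,0,0,0,0,0,0.0]]}}

```text
clock: 25.05
position: [502.6, 73.6, 304.6]
ee_rot: [0.089, -0.7, 0.702, -0.098]
contact_force: [-0.5, -0.0, 0.4]
gripper_width: -0.6
```

```bash
python3 hi.py s15; python3 -c "
from h import *
w=snap('wrist','w15.png');t=snap('top','t15.png')
C=np.array([504.5,65,130]);u=np.array([-.2605,.9655,0]);y=np.array([-.9655,-.2605,0])
# profile of saturation/value along each lane in wrist image at arm-top height z=45: find arm's lip end (x=-10+35=25..) and bend (100)
g=cv2.cvtColor(w['color'],cv2.COLOR_RGB2LAB)
for yy in(52,0,-52):
  out=[]
  for x in range(-45,112,5):
    uv=proj(w,C+u*x+y*yy+[0,0,45]);i,j=int(round(uv[1])),int(round(uv[0]))
    out.append(tuple(int(v) for v in g[i,j][:2]) if 0<=i<400 and 0<=j<640 else None)
  print(yy,list(zip(range(-45,112,5),out)))
"; python3 tilt.py t15 top0
```

```text
scene0 242.3768817204301 242.86995619669037
s10 250.46133190118155 250.97893146864433
s15 242.90803382663847 243.42073431214965
[502.81138391  72.72719657 304.64714954] [ 0.23310039 -0.43543637 -0.80322571] 25.1
52 [(-45, (204, 129)), (-40, (207, 128)), (-35, (209, 128)), (-30, (210, 127)), (-25, (146, 129)), (-20, (125, 128)), (-15, (139, 127)), (-10, (139, 128)), (-5, (122, 128)), (0, (130, 129)), (5, (133, 127)), (10, (142, 129)), (15, (119, 130)), (20, (121, 129)), (25, (72, 130)), (30, (174, 132)), (35, (176, 132)), (40, (176, 132)), (45, (177, 132)), (50, (178, 133)), (55, (181, 132)), (60, (175, 133)), (65, (175, 133)), (70, (177, 131)), (75, (178, 131)), (80, (176, 132)), (85, (178, 132)), (90, (176, 132)), (95, (178, 132)), (100, (170, 137)), (105, (168, 138)), (110, (174, 139))]
0 [(-45, (208, 128)), (-40, (208, 128)), (-35, (130, 129)), (-30, (171, 131)), (-25, (174, 132)), (-20, (176, 132)), (-15, (115, 131)), (-10, (112, 133)), (-5, (118, 130)), (0, (114, 131)), (5, (116, 130)), (10, (114, 130)), (15, (120, 131)), (20, (112, 131)), (25, (71, 130)), (30, (178, 132)), (35,
[... 297 characters left out ...]
8)), (-40, (209, 127)), (-35, (126, 129)), (-30, (170, 134)), (-25, (174, 132)), (-20, (174, 132)), (-15, (173, 132)), (-10, (172, 133)), (-5, (177, 133)), (0, (174, 132)), (5, (178, 131)), (10, (179, 132)), (15, (179, 132)), (20, (151, 131)), (25, (74, 129)), (30, (182, 132)), (35, (179, 133)), (40, (181, 131)), (45, (183, 132)), (50, (184, 131)), (55, (185, 131)), (60, (185, 132)), (65, (187, 132)), (70, (184, 133)), (75, (190, 132)), (80, (186, 132)), (85, (187, 132)), (90, (186, 133)), (95, (191, 133)), (100, (187, 133)), (105, (174, 139)), (110, (173, 138))]
t15 {'right(y+)': [341.5, 221.5], 'upright(y-)': [335.5, 193.5]}
top0 {'right(y+)': [341.5, 221.5], 'upright(y-)': [335.5, 193.5]}
```

```bash
python3 -c "
from h import *
s=read_state();print(s['joint_vel'].round(3),s['contact_force'].round(1));print(job_done())"
```

```text
[-0.018  0.004  0.005 -0.001 -0.001 -0.002] [ 0.6 -0.9  0.6]
the job is handed in; nothing more can be done
None
```

The loose hook is in the middle lane, all three hooks slid home against the high wall, and the tray is back close to level. I handed the job in at about 25 s of the 54 s allowed; no verdict was reported.

- **Grasp:** The first grasp closed on nothing. The real fingertips stand about 32 mm behind the reported TCP, as touching the high tab later confirmed. I gripped again lower down and that held. The hook did not move between the two tries.
- **Placing:** I laid the hook in the middle lane, bend to the high wall, and a close picture showed it centred and released.
- **Tipping:** I pressed the high tab to about 34–35 degrees. The tray then stayed there with nothing touching it for over a second.
- **Levelling:** I brought the tray back by pressing the low tab, then lifted clear with the arm.

**Last checks**
- **Hooks:** In the wrist image all three arms start at about x = +27 mm, which matches bends against the wall, to within about 3 mm.
- **Tray tilt:** The side view and the two contact heights put it at about 0.8 degrees, inside the 2.5 allowed. The top view shows it unchanged from the start.
- **Robot:** Clear of everything, with the force reading at noise level.
- **Not checked:** I had used up the picture views by then, so this final state was measured by code, not viewed. I did not measure the bystanders afterwards, but my moves kept clear of them.

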